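Take the meter off its safety hook

TASK

Take the yellow meter off its safety hook and stand it upright about the middle of the blue mat. Press the hook's red sprung keeper open with the meter's own bail handle, not with the gripper, and work it off by feel, without forcing the hook; the keeper must be shut again afterwards. Set the meter down gently and leave everything else where it is.

Things in the scene. Friction and masses are not known exactly. Their poses are not given: they have to be found in the camera images.
- meter_grip (a point): Grip point on the meter's black rubber hand grip, which is 52 x 16 mm and 34 mm high (15 mm of it above this point, 19 below): grip it across its 16 mm (y). The yellow meter, 350 to 650 g, hangs level by its bail on the hook's nose bar, one bail leg inside the loop. The nose bar's top is then 27 mm below this point: keep fingertips above it. x runs along the bail's width, z up.
- meter_bail (a point): Middle of the window of the meter's rigid bail handle, 62 mm below the grip point, same axes. The window is framed by two upright round steel legs, 10 mm in diameter and 70 mm long, centred 20 mm to either side (x = +20 and -20 mm, 30 mm clear between them) and a crossbar 35 mm above. Raise the meter 35 mm and the hook's bar passes through the middle of the window.
- meter_foot (a point): Meter's foot, 197 mm below the grip; box 80 x 50 x 100 mm (x, y, z). A way off the hook: raise it 35 mm, turn it 56 degrees counter-clockwise from above (its x against hook x), inner leg behind the nose bar 7 mm from its end, outer leg before the keeper; press in 32 mm, slide 14 mm to the fork, draw out, easing 3 mm towards the fork as the outer leg leaves it. The legs fill 43 mm of the 47 mm throat.
- hook: Bench stand of the safety hook, fixed. Its pose is that of the stand alone: the hook, a level loop of 10 mm steel rod, is clamped by hand on the stand's crossbar, anywhere within 25 mm either way along y of its nominal place, and this is not measured. Origin at bench level under the loop's nominal nose end; x points inward, y along nose bar and crossbar. Post at x = 138, y = 58 mm, 242 mm high.
- hook_front (a point): Nominal place of the nose bar's free end, 215 mm above the bench (the loop's height); axes as the hook's. Loop, centrelines from here: nose bar at x = 0 from y = 0 to +80 mm, side bars at y = +98 and -83 mm, back bar at x = +72 mm. The true loop lies up to 25 mm off along y, but exact in x, height and direction. The clamp holds against 80 N.
- hook_fork (a point): Nominal place of the keeper's upright pivot pin: 60 mm from the nose's end along -y, shifted with the loop. The pin sits in a rigid fork, two square cheeks, 26 x 26 mm about the pin, 21 mm high overall. With the meter turned and one leg outside, sliding along the keeper until that leg meets the fork tells by feel where the loop is. The throat, nose end to fork, is 47 mm wide.
- keeper (a joint): Angle (rad) of the red keeper, a level 8 mm bar reaching 59 mm from its pin to the nose's end. 0 = shut, in line with the nose bar. It swings inward only (free end to hook +x), to 1.3 at most, against a spring of 0.09 N m plus 0.10 N m per rad. A bail leg inside cannot push it out; the leg outside can press it in.
- mat_mid (a point): Centre of the top of the blue bench mat, 180 x 220 mm (x, y) and 4 mm thick, fixed. The meter is to stand here.
- board: White trainer board with a breadboard on it, 100 x 150 mm, 28 mm high; bystander. Origin under its centre.
- spool: Solder spool with green flanges, 52 mm in diameter, 36 mm high, standing; bystander. Origin under its centre.
- parts_tray: Grey open parts tray, 90 x 130 x 35 mm; bystander. Origin under its centre.
- driver: Red-handled screwdriver, 170 mm long, lying; bystander. Origin under its centre.
There are look-alikes about, which are no part of the job. What is shaped like the part that bears meter_grip but pink or purple is not meant.

How it is judged (in metres and radians):
On the way, in this order (a step that is already met when the one before it is completed fails the run):
1. the keeper is pressed open, past about 17 degrees, by the meter's bail (value of joint keeper above 0.3 rad and contact force between meter and hook above 0.5 N), for 0.1 s.
2. the meter is out of the hook, clear in front of it, and the keeper has sprung shut (x of meter_grip in the frame of hook below -0.04 m and value of joint keeper below 0.06 rad and contact force between meter and hook below 0.1 N), for 0.1 s.
At the end, for the whole second after the job is handed in: The meter stands upright (within 3 degrees) and still on the blue mat, its centre within 45 mm of the mat's centre, released; the keeper is shut (below 0.06 rad) (horizontal distance between meter_grip and mat_mid below 0.045 m and z of meter_grip in the frame of mat_mid between 0.19 and 0.202 m and angle between meter_grip's own z axis and vertical below 0.06 rad and linear speed of meter below 0.01 m/s and value of joint keeper below 0.06 rad); the robot touches nothing.
It fails at once if the meter is pressed against the hook or its keeper with more than 22 N (contact force between meter and hook above 22 N).
It fails at once if the robot itself touches the hook or keeper with more than 2 N (contact force between any of the arm, the fingers and hook above 2 N).
It fails at once if the meter strikes or is pressed on the mat with more than 40 N (contact force between meter and mat above 40 N).
It fails at once if the meter is tipped more than about 35 degrees (angle between meter_grip's own z axis and vertical above 0.6 rad).
It fails at once if a bystander (trainer board, spool, parts tray, screwdriver) is moved more than 15 mm (distance of any of board, spool, parts_tray, driver from where it was at the start of the episode above 0.015 m).
It also fails if it takes over 64 s, if anything falls off the work surface, if the arm or the gripper's body presses on something with over 40 N, if the wrist force passes 120 N, or if a joint passes its speed limit or range.

ROBOT

A 6-joint arm with a two-finger parallel gripper is mounted at the origin on the work surface. World frame = base frame: x ahead of the robot, y to its left, z up, the work surface at z = 0. Lengths are in mm, angles in rad, forces in N, time in s.
With the tool pointing down it reaches from about 350 to 975 mm from the base axis. Payload 7.1 kg.
Tool frame: the origin (TCP) lies on the front face of the gripper's body, between the roots of the fingers; the fingertips stand 80 mm ahead of it and the grasp point (between the pads) lies 61 mm ahead of it (env.tips_ahead is the distance from the TCP to the fingertips, in mm); z points along the fingers, y is the line along which they close (so a half turn about z gives the same grasp; the last joint's range is limited). The gripper opens to 88 mm and grips with 3 to 60 N. Pads are 20 mm wide; open, the fingers measure 115 mm over their backs; the gripper's body (75 mm by 178 mm) begins 61 mm behind the grasp point.
Start: joints at [1.165, 0.423, 1.63, -0, 1.089, -0.019], TCP at [235.735, 578.822, 302.675] pointing down, gripper open.
Joint ranges: [-3, 3], [-0.9, 2.11], [0.09, 2.58], [-1.31, 4.45], [0.11, 2.69], [-2.54, 2.54]. Speed limits (rad/s): [2.39, 2.39, 3.01, 3.14, 3.14, 3.14].

INTERFACE

Orientations are given as a unit quaternion [x, y, z, w].
In Python, from station import env, set_gripper, viewer, workorder gives the robot as it stands. Calls block until the motion is done:
- env.reach(position, orientation): joint-space move of the TCP to a pose.
- env.move_l(position, rot=None, rate=150, f_stop=None): straight line of the TCP; rot=None keeps the orientation; rate is the mean speed in mm/s. With f_stop (N) it stops when the force on the tool has changed by that much, and returns True; else False.
- env.move_joints(angles): joint-space move.
- set_gripper(opening): finger opening in mm; the grip force is fixed at half the most; returns when the fingers have stopped.
- env.hold(seconds).
- env.ik(position, orientation): joint angles nearest the present ones, or None.
- env.read_state(): the state.
- viewer.camera(name): name is "scene" or "top" or "wrist"; returns the picture (480x640x3 uint8, blue, green, red); there is no depth.
- viewer.camera_params(name): a dict with "fx", "fy", "cx", "cy" (pixels), "pose" (4x4, takes a point from camera to world coordinates); the wrist camera has in their place "tool_from_camera" (4x4, takes a point from camera to tool coordinates, whose origin is the TCP and whose axes are the flange's). Camera axes: x right, y up, looking along -z (the intrinsics and any distortion apply to the point x, -y, -z); pixel columns grow to the right and rows downward; lengths in mm; the calibration is good to about 2 mm. A picture is of the moment at which its call begins: read the wrist's pose just before it. camera_params takes no time and is no camera call.
A pose or a line that the arm cannot do raises env.IKError and nothing moves.
- workorder.sign_off(): hands the job in; it is judged then, once.
The state is a dict: "time_s": time; "qpos": joint angles; "dq": joint speeds; "tau": joint torques, N m; "tool_pos": TCP position; "orientation": TCP orientation; "force": force on the tool from outside, world axes, zero at the start; "wrist_torque": the same for the moment, N m; "width": finger opening in mm; "grip_force": force on a finger pad.
Only numpy, scipy, OpenCV 4.12 (cv2) and the standard library are available. Lean on these libraries where they do the work, as an engineer would, in place of code of your own. Each camera call takes 0.05 s, during which the arm holds its last target. There are 200 camera calls.

## Working session

There is one attempt and no reset: what is moved stays moved. The work goes in short steps, each a Python script; the robot and the scene stay as the last script left them, time stands still between calls to the robot, and variables do not carry over. Pictures are saved under pics/ and viewed, at most 10 in all, crops included, and the job is handed in when it is done.

```bash
mkdir -p pics; ls
python3 - <<'E'
from station import env, viewer
import cv2, numpy as np
np.set_printoptions(precision=4,suppress=True)
for n in("scene","top"):
    im=viewer.camera(n); cv2.imwrite(f"pics/{n}0.png",im); print(n,viewer.camera_params(n))
print(viewer.camera_params("wrist")); s=env.read_state(); print(s)
E
```

```text
pics
scene {'fx': 600.6931991731567, 'fy': 600.6931991731567, 'cx': 316.3887788122336, 'cy': 241.98705247162547, 'pose': array([[  -0.6109,   -0.5606,    0.559 , 1280.3043],
       [   0.7917,   -0.4332,    0.4307,  586.9543],
       [   0.0007,    0.7057,    0.7085, 1065.6325],
       [   0.    ,    0.    ,    0.    ,    1.    ]])}
top {'fx': 563.7540641676622, 'fy': 563.7540641676622, 'cx': 319.86690581346414, 'cy': 238.85614722076247, 'pose': array([[   0.008 ,    0.986 ,   -0.1668,  357.2648],
       [  -0.9999,    0.01  ,    0.0114,   62.0532],
       [   0.0129,    0.1667,    0.9859, 1324.5898],
       [   0.    ,    0.    ,    0.    ,    1.    ]])}
{'fx': 417.31979788867756, 'fy': 417.31979788867756, 'cx': 315.0549593781978, 'cy': 241.31234459171998, 'tool_from_camera': array([[  0.0008,   0.958 ,   0.2869,  79.8175],
       [  1.    ,  -0.0005,  -0.0011,  -0.7825],
       [ -0.0009,   0.2869,  -0.958 , -82.2103],
       [  0.    ,   0.    ,   0.    ,   1.    ]])}
{'time_s': 0.1, 'qpos': array([ 1.165 ,  0.4238,  1.6306, -0.    ,  1.0886, -0.019 ]), 'dq': array([-0.0004, -0.0027, -0.0034,  0.0011,  0.0002, -0.0007]), 'tau': array([ -0.0006, -54.5609, -27.4322,   0.0645,   0.0189,  -0.0001]), 'tool_pos': array([235.5669, 578.4711, 301.9786]), 'orientation': array([ 0.1922,  0.9814, -0.0007, -0.0001]), 'force': array([ 0.4117, -0.8806,  0.1012]), 'wrist_torque': array([ 0.0123, -0.0611,  0.0251]), 'grip_force': 0.0, 'width': 87.88573891272539}
```

View pics/scene0.png

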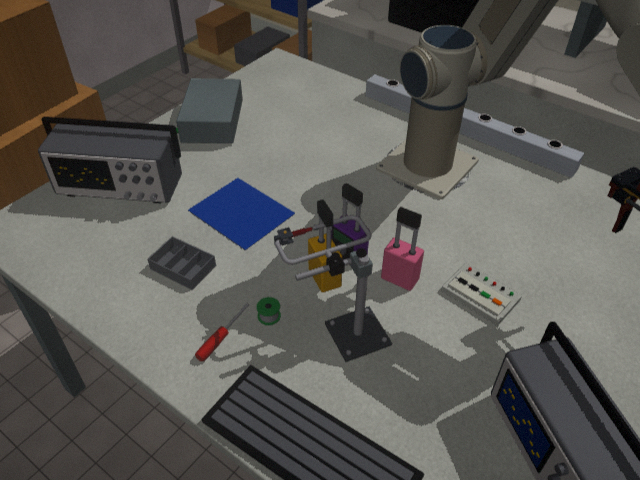

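View pics/top0.png

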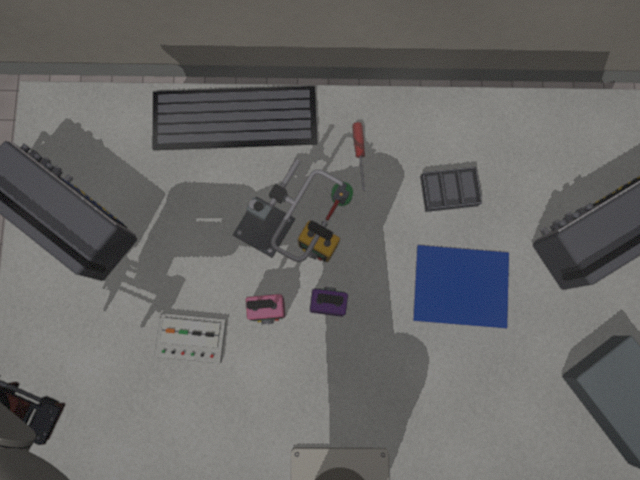

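The scene view shows the yellow meter under its black grip at about (325,213), with the keeper and fork at (285,237)–(312,231) and the mat at (241,212). In the top view the meter is at (318,235), the stand base at (263,225), the loop around (310,215), the mat at (461,287), and purple and pink look-alikes sit nearby.

Run:
```python
import cv2, numpy as np
a=cv2.imread("pics/scene0.png")[170:370,250:410]; b=cv2.imread("pics/top0.png")[150:290,220:370]
a=cv2.resize(a,None,fx=2.9,fy=2.9,interpolation=cv2.INTER_CUBIC)
b=cv2.resize(b,(320*1,299),interpolation=cv2.INTER_CUBIC)
c=np.zeros((590,800,3),np.uint8); c[:580,:464]=a; c[:299,470:790]=b
cv2.imwrite("pics/z.png",cv2.convertScaleAbs(c,alpha=1.4))
```

```text
(no output)
```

View pics/z.png

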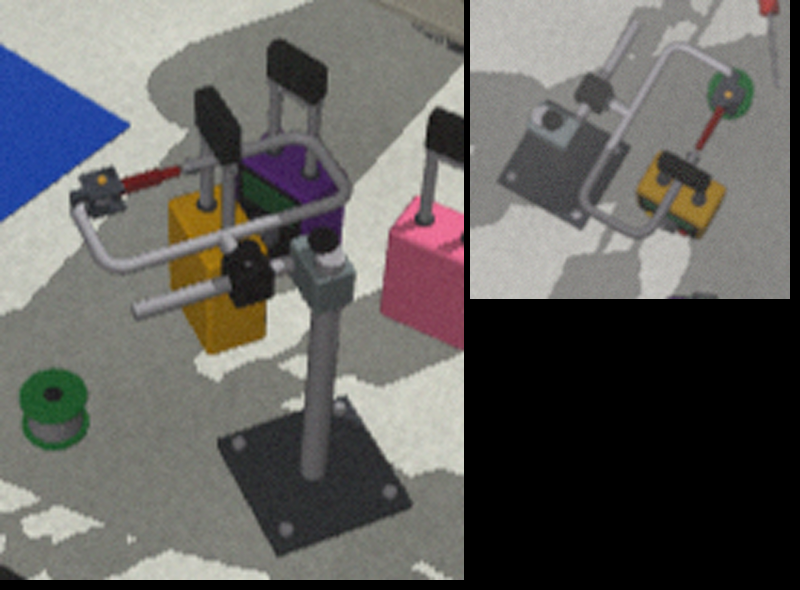

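The zoom shows the loop, the fork with its orange pin, the red keeper, and the meter's grip perpendicular to the nose bar. Next I'll get coarse positions and take two wrist views.

```bash
cat > h.py <<'E'
import numpy as np, cv2
from scipy.spatial.transform import Rotation as R
from station import env, set_gripper, viewer, workorder
np.set_printoptions(precision=2,suppress=True)
def cam(name,s=None):
    p=viewer.camera_params(name)
    if name=="wrist":
        T=np.eye(4);T[:3,:3]=R.from_quat(s["orientation"]).as_matrix();T[:3,3]=s["tool_pos"]
        M=T@p["tool_from_camera"]
    else: M=p["pose"]
    return dict(f=p["fx"],c=(p["cx"],p["cy"]),M=M)
def ray(c,px):
    d=np.array([(px[0]-c["c"][0])/c["f"],-(px[1]-c["c"][1])/c["f"],-1.]); d=c["M"][:3,:3]@d
    return c["M"][:3,3],d/np.linalg.norm(d)
def onz(c,px,z):
    o,d=ray(c,px); return o+d*(z-o[2])/d[2]
def tri(*obs):
    A=np.zeros((3,3));b=np.zeros(3);L=[]
    for c,px in obs:
        o,d=ray(c,px);P=np.eye(3)-np.outer(d,d);A+=P;b+=P@o;L.append((o,P))
    x=np.linalg.solve(A,b); return x,[float(np.linalg.norm(P@(x-o))) for o,P in L]
def down(yaw): # tool y at angle yaw+... : tool x axis = (cos,sin), z down
    c,s=np.cos(yaw),np.sin(yaw)
    return R.from_matrix(np.array([[c,s,0],[s,-c,0],[0,0,-1]]).T.T).as_quat()
E
python3 - <<'E'
from h import *
t=cam("top");s=cam("scene")
for n,c in(("top",t),("scene",s)):
    im=cv2.imread(f"pics/{n}0.png");h=cv2.cvtColor(im,cv2.COLOR_BGR2HSV)
    m=cv2.inRange(h,(110,150,60),(125,255,255));k,l,st,ce=cv2.connectedComponentsWithStats(m);i=1+st[1:,4].argmax()
    cnt=max(cv2.findContours((l==i).astype(np.uint8),0,2)[0],key=cv2.contourArea)
    w=np.array([onz(c,p[0],4)[:2] for p in cnt],np.float32)
    print(n,"mat",cv2.minAreaRect(w))
print("grip",tri((t,(320.3,230.6)),(s,(324.5,213))))
print("fork",tri((t,(342,194.5)),(s,(285.5,236.5))))
print("nose",tri((t,(327.5,221)),(s,(313,230))))
g=tri((t,(320.3,230.6)),(s,(324.5,213)))[0]
print(R.from_quat([ 0.1922,  0.9814,0,0]).as_matrix(), R.from_quat(down(0.3)).as_matrix())
for a in np.arange(-180,180,20):
    q=env.ik([g[0],g[1],450],down(np.radians(a))); q2=env.ik([g[0],g[1],310],down(np.radians(a)))
    print(a,q,None if q2 is None else q2[5])
E
```

```text
top mat ((472.3626708984375, -286.738525390625), (214.22891235351562, 174.17454528808594), 85.76492309570312)
scene mat ((473.5801086425781, -285.1110534667969), (218.0005645751953, 178.44862365722656), 85.9749984741211)
grip (array([556.25,  49.21, 243.8 ]), [0.4743943493448908, 0.47439434934483043])
fork (array([635.18,   7.52, 213.99]), [2.9098188102909988, 2.909818810291166])
nose (array([581.48,  36.31, 208.09]), [2.7357934912095736, 2.7357934912096287])
[[-0.93  0.38  0.  ]
 [ 0.38  0.93  0.  ]
 [ 0.    0.   -1.  ]] [[ 0.96  0.3   0.  ]
 [ 0.3  -0.96  0.  ]
 [ 0.    0.   -1.  ]]
-180 [ 0.07  0.19  1.62 -0.    1.34 -1.5 ] -1.5038652822612877
-160 [ 0.07  0.19  1.62 -0.    1.34 -1.85] -1.8529311326601536
-140 [ 0.07  0.19  1.62 -0.    1.34 -2.2 ] -2.2019969830590194
-120 None None
-100 None None
-80 None None
-60 None None
-40 [ 0.07  0.19  1.62 -0.    1.34  2.34] 2.3358590721262376
-20 [ 0.07  0.19  1.62 -0.    1.34  1.99] 1.9867932217273712
0 [ 0.07  0.19  1.62 -0.    1.34  1.64] 1.6377273713285057
20 [ 0.07  0.19  1.62 -0.    1.34  1.29] 1.2886615209296401
40 [ 0.07  0.19  1.62 -0.    1.34  0.94] 0.9395956705307738
60 [ 0.07  0.19  1.62 -0.    1.34  0.59] 0.5905298201319082
80 [ 0.07  0.19  1.62 -0.    1.34  0.24] 0.24146396973304185
100 [ 0.07  0.19  1.62 -0.    1.34 -0.11] -0.1076018806658241
120 [ 0.07  0.19  1.62 -0.    1.34 -0.46] -0.4566677310646896
140 [ 0.07  0.19  1.62 -0.    1.34 -0.81] -0.8057335814635556
160 [ 0.07  0.19  1.62 -0.    1.34 -1.15] -1.1547994318624215
```

Run:
```python
from h import *
import pickle
yaw=np.radians(61.8); hx=np.array([np.cos(yaw),np.sin(yaw),0]);hy=np.array([-hx[1],hx[0],0])
D=[]
for i,off in enumerate((-70,10)):
    p=np.array([566,44,0])+hy*off; p[2]=440
    (env.reach if i==0 else env.move_l)(p,down(yaw)); env.hold(.2)
    s=env.read_state(); im=viewer.camera("wrist"); cv2.imwrite(f"pics/w{i}.png",im); D.append(cam("wrist",s)); print(s["tool_pos"],s["time_s"],s["force"])
pickle.dump(D,open("D.pkl","wb"))
a=[cv2.resize(cv2.imread(f"pics/w{i}.png"),(400,300),interpolation=cv2.INTER_AREA) for i in(0,1)]
cv2.imwrite("pics/ww.png",np.hstack(a))
```

```text
[627.66  11.54 439.86] 2.7917 [ 0.2  -0.29 -0.03]
[557.83  48.35 439.8 ] 3.725 [-1.15  0.23 -0.66]
```

View pics/w0.png

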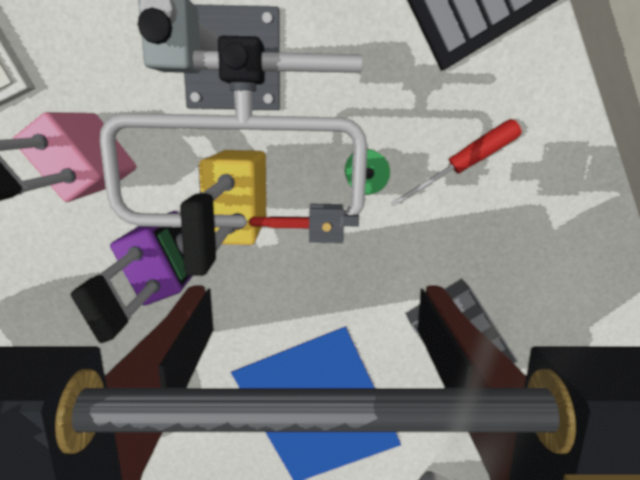

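View pics/w1.png

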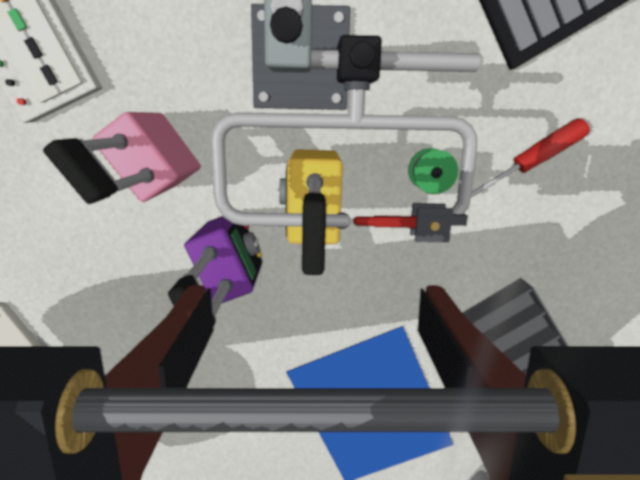

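Wrist views: w0 has the pin at (326,227), the keeper at 250–310 and the grip at (198,234). w1 has the nose end at (349,221), the pin at (435,226), and the grip spanning rows 195–273 at column 313. Now refining these with masks.

Run:
```python
from h import *
import pickle
D=pickle.load(open("D.pkl","rb")); I=[cv2.imread(f"pics/w{i}.png") for i in(0,1)]
def blob(m,x0,x1,y0,y1):
    z=np.zeros_like(m);z[y0:y1,x0:x1]=m[y0:y1,x0:x1]
    k,l,st,ce=cv2.connectedComponentsWithStats(z);i=1+st[1:,4].argmax();return ce[i],st[i],(l==i)
pin=[];gr=[]
for i,(im,b) in enumerate(zip(I,((315,340,215,240),(423,448,214,240)))):
    h=cv2.cvtColor(im,cv2.COLOR_BGR2HSV)
    pin.append(blob(cv2.inRange(h,(10,100,100),(30,255,255)),*b)[0])
    b2=((165,230,185,285),(285,340,185,285))[i]
    c,st,m=blob(cv2.inRange(h,(0,0,0),(180,255,55)),*b2);gr.append((c,st,m));print("grip blob",c,st)
print("pin",pin,tri(*zip(D,pin)))
print("grip c",tri(*[(D[i],gr[i][0]) for i in(0,1)]))
for i in(0,1):
    ys,xs=np.nonzero(gr[i][2]); lo=ys>=ys.max()-1; hi=ys<=ys.min()+1
    A=onz(D[i],(xs[lo].mean(),ys.max()+.5),262);B=onz(D[i],(xs[hi].mean(),ys.min()-.5),228)
    print("grip ends",A,B,(A+B)/2,np.linalg.norm((A-B)[:2]))
    rect=cv2.minAreaRect(np.argwhere(gr[i][2])[:,::-1].astype(np.float32));print(rect)
# bars: column-wise brightness edges
for i,(cols,rows) in enumerate((((130,230),(108,136)),((240,340),(107,135)))):
    g=cv2.cvtColor(I[i],cv2.COLOR_BGR2GRAY).astype(float)
    gg=np.abs(np.diff(g,axis=0))
    # rod = pixels bounded by strongest edges
    pts=[]
    for x in list(range(cols[0],cols[1]))+list(range(cols[1]+30,cols[1]+100)):
        e=g[rows[0]:rows[1],x]; d=np.diff(cv2.GaussianBlur(e[:,None],(1,3),0)[:,0])
        a,b=d.argmin(),d.argmax(); pts.append((x,rows[0]+(a+b+1)/2+0.0,abs(a-b)))
    pts=np.array(pts); ok=np.abs(pts[:,2]-np.median(pts[:,2]))<=2
    w=np.array([onz(D[i],p[:2],215)[:2] for p in pts[ok]])
    vx,vy,x0,y0=cv2.fitLine(w.astype(np.float32),cv2.DIST_HUBER,0,.01,.01)[:,0]
    print("back bar",ok.sum(),np.median(pts[:,2]),np.degrees(np.arctan2(vy,vx)),x0,y0)
# keeper red line
for i,b in enumerate(((245,312,210,235),(352,418,210,235))):
    h=cv2.cvtColor(I[i],cv2.COLOR_BGR2HSV); m=cv2.inRange(h,(0,120,60),(8,255,255))|cv2.inRange(h,(172,120,60),(180,255,255))
    c,st,m=blob(m,*b); ys,xs=np.nonzero(m)
    w=np.array([onz(D[i],p,215)[:2] for p in zip(xs,ys)],np.float32)
    vx,vy,x0,y0=cv2.fitLine(w,cv2.DIST_HUBER,0,.01,.01)[:,0]; print("keeper",st,np.degrees(np.arctan2(vy,vx)),x0,y0)
print("nose end",onz(D[1],(350,221),215))
```

```text
grip blob [195.2  236.15] [ 165  193   51   92 2746]
grip blob [313.44 233.26] [ 303  193   22   81 1655]
pin [array([326.38, 226.45]), array([434.5 , 225.86])] (array([634.73,   9.1 , 226.93]), [0.05492152767337189, 0.05492152767331286])
grip c (array([557.48,  51.74, 254.14]), [0.76145420117772, 0.7614542011776718])
grip ends [533.89  27.74 262.  ] [569.59  72.5  228.  ] [551.74  50.12 245.  ] 57.24648066550643
((189.40771484375, 238.8131103515625), (89.29269409179688, 50.768497467041016), 86.09950256347656)
grip ends [545.33  30.11 262.  ] [568.72  72.48 228.  ] [557.02  51.29 245.  ] 48.40088686786983
((313.5, 233.0), (80.0, 21.0), 90.0)
back bar 89 6.0 -28.084743 599.6172 118.55779
back bar 116 4.0 -34.898884 604.0742 113.14163
keeper [250 217  59  11 572] -30.271168 604.06537 25.998411
keeper [354 216  63  12 589] -28.921957 605.4402 25.391953
nose end [581.52  38.37 215.  ]
```

Measured geometry: nose end (581.5, 38.4), hook x yaw ≈ 60.7°, grip (557, 51.5, 247) with x offset ≈ 0. Nose end to pin comes out at 60.7 mm, which matches the stated 60. Next: grasp, lift and feel the x centre.

```bash
cat >> h.py <<'E'
Y=np.radians(60.7); hx=np.array([np.cos(Y),np.sin(Y),0]); hy=np.array([-hx[1],hx[0],0]); uz=np.array([0,0,1.])
N0=np.array([581.5,38.4,0])
def hc(p): d=np.asarray(p)-N0; return np.array([d@hx,d@hy,p[2]])   # hook coords
def hw(x,y,z): return N0+hx*x+hy*y+uz*z
def rep(t=""):
    s=env.read_state(); f=s["force"]; print(t,"t%.1f"%s["time_s"],"pos",hc(s["tool_pos"]),"F",np.array([f@hx,f@hy,f[2]]),"w%.1f"%s["width"],"g%.0f"%s["grip_force"]); return s
E
python3 - <<'E'
from h import *
g=np.array([557.3,51.5,0]); q=down(Y)
set_gripper(50)
env.move_l(g+uz*350,q); env.move_l(g+uz*308,rate=80); rep("down")
set_gripper(5); rep("closed")
s=env.read_state();p=s["tool_pos"]
env.move_l(p+uz*35,rate=40); env.hold(.2); rep("up")
s=env.read_state();c=s["tool_pos"]
print(env.move_l(c+hx*15,rate=12,f_stop=3.5)); a=rep("+x")["tool_pos"]
env.move_l(c,rate=40); env.hold(.1); rep("c")
print(env.move_l(c-hx*15,rate=12,f_stop=3.5)); b=rep("-x")["tool_pos"]
m=(a+b)/2; env.move_l([m[0],m[1],c[2]],rate=40);env.hold(.1);rep("mid")
cv2.imwrite("pics/c1.png",viewer.camera("scene")[150:330,230:430])
E
```

```text
down t6.0 pos [ -0.31  27.36 308.06] F [ 0.45  0.03 -0.23] w50.1 g0
closed t6.6 pos [ -0.33  27.37 308.23] F [-0.28 -1.2   0.83] w15.6 g30
up t7.8 pos [ -0.37  27.43 342.98] F [-0.28  0.04 -4.26] w16.0 g30
True
+x t8.8 pos [ 11.1   28.   341.85] F [ 0.63  0.67 -4.44] w15.9 g30
c t9.3 pos [ -0.42  27.39 342.93] F [-0.07  0.18 -4.44] w15.7 g30
True
-x t10.1 pos [ -9.51  27.69 342.32] F [ 2.66 -0.13 -3.45] w15.8 g30
mid t10.6 pos [  0.71  28.04 342.65] F [-0.03 -0.19 -4.24] w15.8 g30
```

Run:
```python
from h import *
z=343; y=28; x=0.7
def probe(x,d,th):
    env.move_l(hw(x+d,y,z),rate=8,f_stop=3); a=hc(rep("+")["tool_pos"])[0]
    env.move_l(hw(x,y,z),rate=25); env.hold(.1)
    env.move_l(hw(x-d,y,z),rate=8,f_stop=3); b=hc(rep("-")["tool_pos"])[0]
    m=(a+b)/2; env.move_l(hw(m,y,z),rate=25); env.hold(.1); rep(f"{th} mid {m:.2f}"); return m
env.move_l(hw(x,y,z),down(Y+np.radians(42)),rate=20,f_stop=5); rep("42")
x=probe(x,8,42)
print(env.move_l(hw(x,y,z),down(Y+np.radians(56)),rate=15,f_stop=5)); rep("56")
x=probe(x,4,56)
```

```text
42 t11.6 pos [  0.62  27.98 343.02] F [-0.55  0.41 -4.87] w15.9 g30
+ t12.3 pos [  5.9   28.59 341.84] F [-1.12  0.35 -4.33] w16.2 g30
- t13.4 pos [ -4.26  28.26 342.32] F [ 3.38 -1.23 -3.97] w16.3 g30
42 mid 0.82 t13.9 pos [  0.7   28.19 342.65] F [-0.29  0.77 -5.26] w16.0 g30
False
56 t14.3 pos [  0.7   28.06 342.92] F [ 0.24 -0.38 -5.27] w15.9 g30
+ t14.7 pos [  2.34  28.6  341.83] F [ 0.15  0.27 -5.66] w15.8 g30
- t15.3 pos [ -0.52  28.28 342.23] F [ 2.15 -0.65 -3.51] w16.0 g30
56 mid 0.91 t15.7 pos [  0.73  28.25 342.55] F [ 0.48 -0.17 -4.91] w16.0 g30
```

Run:
```python
from h import *
z=343; x=.85
print(env.move_l(hw(x,-8,z),rate=20,f_stop=4)); rep("y-8")
print(env.move_l(hw(x,-40,z),rate=8,f_stop=3)); rep("fork")
```

```text
False
y-8 t17.6 pos [  0.85  -7.92 343.04] F [ 0.66 -0.34 -4.54] w16.0 g30
True
fork t20.1 pos [  0.49 -27.67 341.76] F [ 0.06 -0.19 -4.99] w15.8 g30
```

Run:
```python
from h import *
z=343; x=.85
env.move_l(hw(x,-23,z),rate=20);env.hold(.15);rep()
print(env.move_l(hw(x,-31,z),rate=6,f_stop=3)); rep("fork");env.hold(.2);s=rep("fork")
cv2.imwrite("pics/w2.png",viewer.camera("wrist")); 
a=viewer.camera("scene")[170:320,240:400]; cv2.imwrite("pics/s2.png",cv2.convertScaleAbs(cv2.resize(a,(640,600),interpolation=cv2.INTER_CUBIC),alpha=1.4))
```

```text
t20.6 pos [  0.84 -23.   342.9 ] F [ 0.1  -0.78 -5.04] w16.2 g30
True
fork t21.6 pos [  0.49 -28.15 341.73] F [ 0.31 -0.02 -5.02] w15.8 g30
fork t21.8 pos [  0.19 -27.61 340.59] F [ 0.99 -0.5  -4.94] w15.8 g30
```

View pics/s2.png

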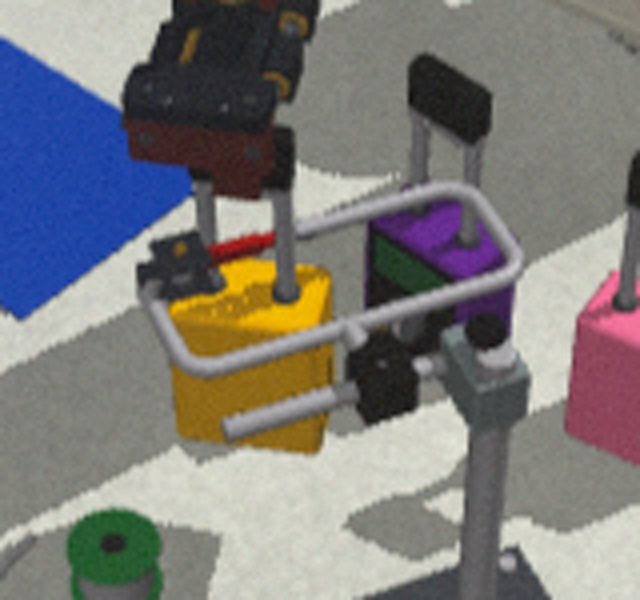

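The view shows the outer leg against the fork with the keeper still shut, so the throat is located. Now backing off, pressing in, sliding to the fork and drawing out, each with a force guard.

Run:
```python
from h import *
import sys
z=343; x=.85; yc=-27.5; y0=yc+15.8; y1=yc+1.8
def go(t,*a,**k):
    if env.move_l(*a,**k): rep("STOP "+t); sys.exit()
    return rep(t)
go("off",hw(x,-24,z),rate=20); env.hold(.1)
go("back",hw(x,y0,z),rate=15,f_stop=4)
go("press",hw(x+32,y0,z),rate=20,f_stop=12)
go("slide",hw(x+32,y1,z),rate=12,f_stop=10)
cv2.imwrite("pics/w3.png",viewer.camera("wrist"))
a=viewer.camera("scene")[170:320,240:400]; cv2.imwrite("pics/s3.png",cv2.convertScaleAbs(cv2.resize(a,(640,600),interpolation=cv2.INTER_CUBIC),alpha=1.4))
```

```text
off t22.2 pos [  0.91 -23.89 343.13] F [-0.35  0.61 -4.89] w15.8 g30
back t23.3 pos [  0.87 -11.78 343.04] F [ 0.13 -0.43 -5.57] w15.9 g30
press t25.0 pos [ 32.78 -11.59 342.92] F [-4.3   2.4  -5.09] w15.4 g30
slide t26.4 pos [ 33.32 -24.39 342.55] F [-1.22  7.58 -4.23] w15.8 g30
```

View pics/s3.png

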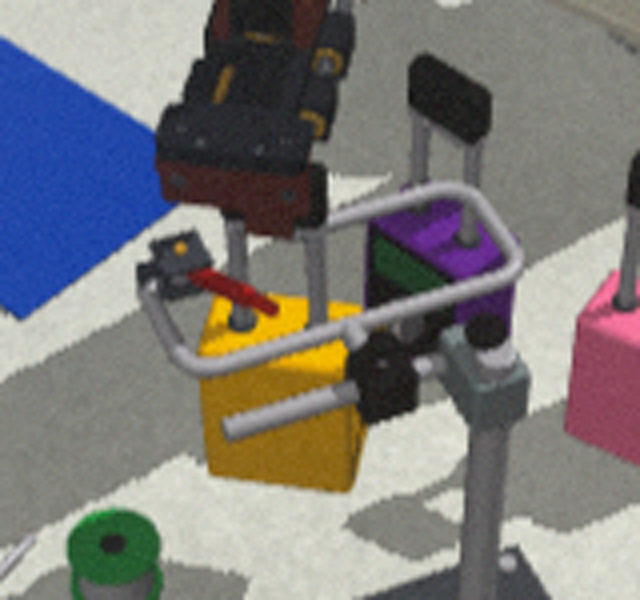

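Run:
```python
from h import *
import sys
z=343; x=.85; yc=-27.5; y1=yc+1.8
env.hold(.3); rep("hold")
env.move_l(hw(x+32,y1-.7,z),rate=5); rep("adj")
def go(t,*a,**k):
    if env.move_l(*a,**k): rep("STOP "+t); sys.exit()
    return rep(t)
go("d1",hw(x+20,y1-.4,z),rate=15,f_stop=9)
go("d2",hw(x+10,y1-.2,z),rate=12,f_stop=7)
go("d3",hw(x+0,y1,z),rate=12,f_stop=7)
go("d4",hw(x-8,y1,z),rate=10,f_stop=6)
```

```text
hold t26.8 pos [ 33.32 -24.36 342.54] F [-0.99  7.43 -4.91] w16.2 g30
adj t27.0 pos [ 33.33 -25.03 342.49] F [-0.81  7.38 -5.23] w15.9 g30
d1 t28.0 pos [ 20.52 -24.65 342.27] F [-4.58  6.59 -3.83] w16.0 g30
d2 t29.0 pos [ 11.6  -24.34 342.36] F [ 0.59  7.34 -5.1 ] w16.0 g30
d3 t30.0 pos [  1.33 -23.82 342.04] F [-0.12  8.2  -6.7 ] w16.1 g30
STOP d4 t30.6 pos [ -3.94 -23.46 341.12] F [ 3.14 -0.62 -2.02] w15.7 g30
```

The stop at −4 mm came with an unexpected +y load on the way out, so I'm looking before moving further.

Run:
```python
from h import *
rep("now")
w=viewer.camera("wrist"); s=viewer.camera("scene"); t=viewer.camera("top")
cv2.imwrite("pics/w4.png",w);cv2.imwrite("pics/s4.png",s);cv2.imwrite("pics/t4.png",t)
c=np.zeros((600,800,3),np.uint8)
c[:600,:400]=cv2.resize(s[190:280,270:330],(400,600),interpolation=cv2.INTER_CUBIC)
c[:300,400:]=cv2.resize(w[:,:],(400,300),interpolation=cv2.INTER_AREA)
c[300:,400:]=cv2.resize(t[170:245,280:380],(400,300),interpolation=cv2.INTER_CUBIC)
cv2.imwrite("pics/c4.png",cv2.convertScaleAbs(c,alpha=1.4))
```

```text
now t30.6 pos [ -3.94 -23.46 341.12] F [ 3.14 -0.62 -2.02] w15.7 g30
```

View pics/c4.png

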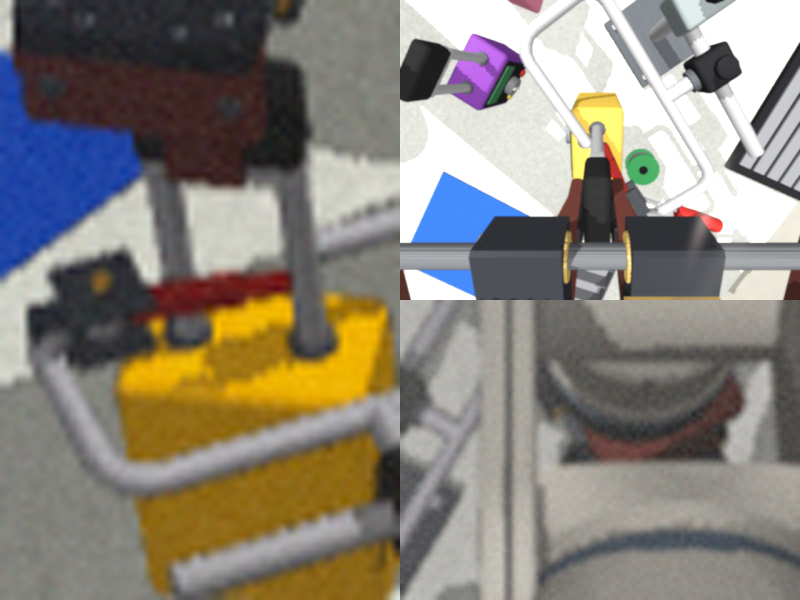

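The view shows the keeper shut again between the legs. Arm compliance left the meter about 1.5 mm too far from the fork, so the keeper tip slipped past the inner leg. I'll back up, re-feel the fork, and retry leaning closer to it.

Run:
```python
from h import *
import sys
z=343; x=.85
env.move_l(hw(x,-23.5,z),rate=25);env.hold(.1); rep("free")
print(env.move_l(hw(x,-32,z),rate=8,f_stop=3)); rep("fork")
env.move_l(hw(x,-24,z),rate=30); env.hold(.1); rep("off")
print(env.move_l(hw(x+4,-24,z),rate=10,f_stop=3)); rep("+x?")
```

```text
free t31.3 pos [  0.63 -23.36 342.67] F [-0.16  0.19 -4.73] w15.8 g30
False
fork t32.5 pos [  0.84 -31.95 343.  ] F [ 0.14 -0.01 -5.08] w15.6 g30
off t33.0 pos [  0.91 -24.02 343.11] F [ 0.18 -0.45 -5.01] w15.7 g30
True
+x? t33.3 pos [  1.73 -23.6  341.81] F [-0.53  0.13 -3.99] w16.1 g30
```

The fork wasn't met this time, so the meter has probably tilted in the grip about the pinch axis. I'll measure the tilt from the saved wrist views.

Run:
```python
from h import *
cv2.imwrite("pics/w5.png",viewer.camera("wrist"))
p=viewer.camera_params("wrist")["tool_from_camera"]; f=417.32
for n in("w2","w3","w4","w5"):
    im=cv2.imread(f"pics/{n}.png");h=cv2.cvtColor(im,cv2.COLOR_BGR2HSV)
    m=cv2.inRange(h,(20,80,60),(34,255,255)); k,l,st,ce=cv2.connectedComponentsWithStats(m);i=1+st[1:,4].argmax(); 
    ys,xs=np.nonzero(l==i); b=ys.min()+np.array([0,1,2]); c=xs[ys<ys.min()+40]
    # farthest (+x) edge profile: row histogram
    rows=[ (l[r]==i).sum() for r in range(ys.min(),ys.min()+60,6)]
    out=[]
    for z in(61+97,61+197):
        d=p[:3,:3]@np.array([(np.median(c)-315.05)/f,-(ys.min()-241.3)/f,-1.]); o=p[:3,3]; out.append((o+d*(z-o[2])/d[2])[:2])
    print(n,st[i],rows,"tool xy of top row at box top/bottom",out)
```

```text
w2 [ 274  166   83  122 6554] [np.int64(52), np.int64(63), np.int64(68), np.int64(75), np.int64(81), np.int64(79), np.int64(75), np.int64(61), np.int64(40), np.int64(35)] tool xy of top row at box top/bottom [array([52.09, -0.51]), array([40.87, -0.18])]
w3 [ 273  165   84  123 6687] [np.int64(38), np.int64(47), np.int64(54), np.int64(61), np.int64(69), np.int64(74), np.int64(78), np.int64(76), np.int64(61), np.int64(59)] tool xy of top row at box top/bottom [array([52.65, -4.5 ]), array([41.67, -5.83])]
w4 [ 274  148   84  128 5297] [np.int64(52), np.int64(63), np.int64(69), np.int64(73), np.int64(79), np.int64(83), np.int64(79), np.int64(75), np.int64(57), np.int64(44)] tool xy of top row at box top/bottom [array([62.13, -0.52]), array([55.09, -0.2 ])]
w5 [ 272  148   86  140 7607] [np.int64(18), np.int64(62), np.int64(67), np.int64(73), np.int64(79), np.int64(83), np.int64(86), np.int64(84), np.int64(67), np.int64(53)] tool xy of top row at box top/bottom [array([62.13, -1.09]), array([55.09, -1.  ])]
```

Run:
```python
import cv2,numpy as np
a=[cv2.imread(f"pics/{n}.png")[60:330,200:440] for n in("w2","w5")]
cv2.imwrite("pics/c5.png",cv2.resize(np.hstack(a),(800,450)))
```

```text
(no output)
```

View pics/c5.png

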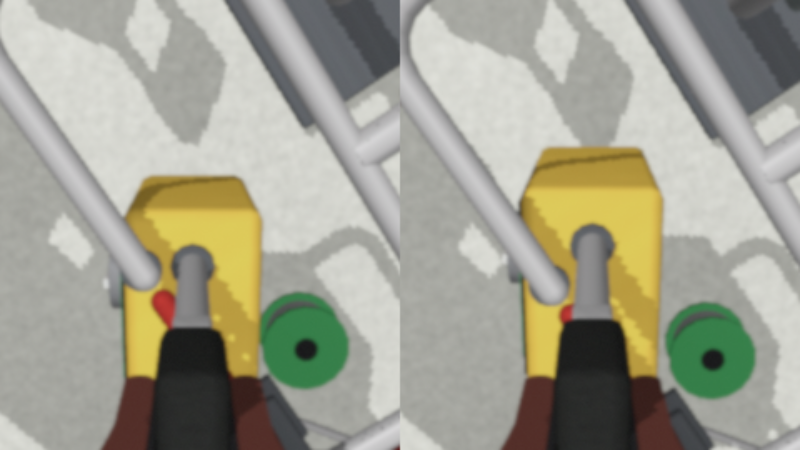

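The tilt is 4.1° (14 mm over 197), caused by the keeper tip jamming on the inner leg. I'll level the meter with the tool, re-feel the fork, then press and slide leaning on the fork.

```bash
cat >> h.py <<'E'
import sys
TH=Y+np.radians(56); AL=0.072
def ori(th,al): 
    my=np.array([-np.sin(th),np.cos(th),0]); return (R.from_rotvec(my*al)*R.from_quat(down(th)))
def G(x,y,z,al=AL,th=TH):  # TCP for grasp point at hook x,y and height z
    return hw(x,y,z)-61*ori(th,al).apply([0,0,1])
def gp(t=""):
    s=env.read_state(); f=s["force"]; g=s["tool_pos"]+61*R.from_quat(s["orientation"]).apply([0,0,1])
    print(t,"t%.1f"%s["time_s"],"G",hc(g),"F",np.array([f@hx,f@hy,f[2]])); return hc(g)
def go(t,*a,**k):
    if env.move_l(*a,**k): gp("STOP "+t); sys.exit()
    return gp(t)
E
python3 - <<'E'
from h import *
z=282; x=.85
env.move_l(G(x,-23.5,z),ori(TH,AL).as_quat(),rate=20); env.hold(.1); gp("level")
print(env.move_l(G(x,-32,z),rate=8,f_stop=3)); c=gp("fork")
yc=c[1]+.25
if not -29.5<yc<-25.5: sys.exit()
go("off",G(x,yc+4,z),rate=30)
go("back",G(x,yc+15.8,z),rate=18,f_stop=4.5)
go("press",G(x+32,yc+15.8,z),rate=25,f_stop=12)
go("slide",G(x+32,yc-1.2,z),rate=14,f_stop=11)
cv2.imwrite("pics/w6.png",viewer.camera("wrist"))
E
```

```text
level t33.8 G [  0.89 -23.38 281.79] F [-0.28 -1.14 -4.42]
True
fork t34.5 G [  0.36 -27.69 280.71] F [-0.52  0.15 -5.17]
off t34.8 G [  0.69 -22.85 281.8 ] F [ 0.81  0.57 -5.57]
back t35.6 G [  0.78 -11.44 282.07] F [-0.66  0.25 -4.8 ]
press t37.0 G [ 32.66 -11.15 281.88] F [-3.06  1.8  -5.18]
slide t38.4 G [ 33.32 -26.88 281.59] F [-1.01  7.32 -4.7 ]
```

Run:
```python
from h import *
z=282; x=.85; yc=-27.45
go("d1",G(x+18,yc-1.2,z),rate=18,f_stop=11)
go("d2",G(x+8,yc-.7,z),rate=14,f_stop=9)
go("d3",G(x-6,yc-.4,z),rate=14,f_stop=9)
```

```text
d1 t39.4 G [ 18.22 -26.79 281.29] F [-3.89  7.64 -4.48]
d2 t40.2 G [  9.54 -26.41 281.54] F [ 0.26  7.38 -5.79]
d3 t41.4 G [ -4.95 -25.34 280.95] F [-0.1  10.36 -6.04]
```

Run:
```python
from h import *
w=viewer.camera("wrist"); s=viewer.camera("scene"); cv2.imwrite("pics/w7.png",w)
for n in("w3","w6","w7"):
    h=cv2.cvtColor(cv2.imread(f"pics/{n}.png"),cv2.COLOR_BGR2HSV)
    m=cv2.inRange(h,(20,80,60),(34,255,255)); k,l,st,ce=cv2.connectedComponentsWithStats(m);print(n,st[1+st[1:,4].argmax()])
c=np.zeros((600,800,3),np.uint8)
c[:600,:400]=cv2.resize(s[195:270,270:320],(400,600),interpolation=cv2.INTER_CUBIC)
c[:450,400:]=cv2.resize(w[60:330,200:440],(400,450))
cv2.imwrite("pics/c7.png",cv2.convertScaleAbs(c,alpha=1.3))
```

```text
w3 [ 273  165   84  123 6687]
w6 [ 272  146   85  142 7305]
w7 [ 271  123   87  138 6180]
```

View pics/c7.png

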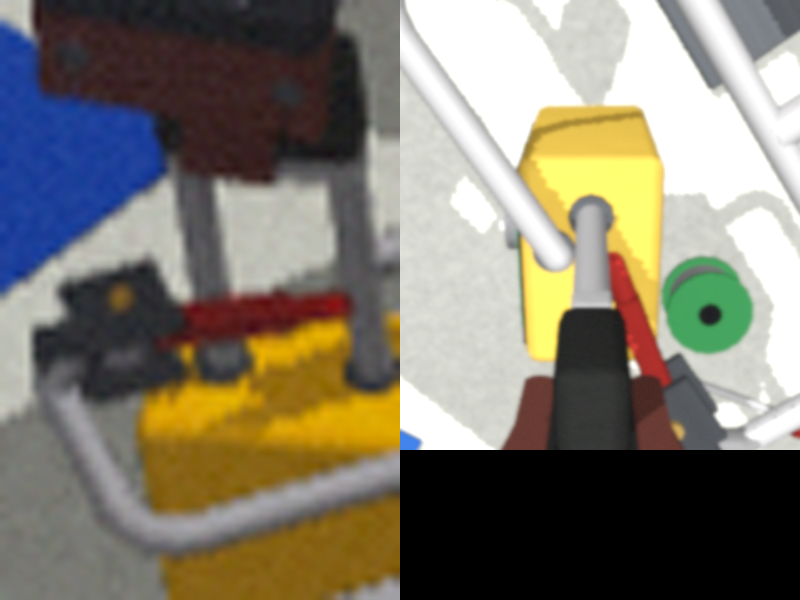

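The keeper tip jammed end-on against the inner leg because the 67 mm lever made the grip slip. I'll retry with the meter lower for a shorter lever, levelled again, and detect the fork by feel during the slide.

```bash
sed -i 's/AL=0.072/AL=0.170/' h.py
python3 - <<'E'
from h import *
z=260; x=.85; y0=-11.7
o=ori(TH,AL).as_quat()
def row():
    h=cv2.cvtColor(viewer.camera("wrist"),cv2.COLOR_BGR2HSV)
    m=cv2.inRange(h,(20,80,60),(34,255,255)); k,l,st,ce=cv2.connectedComponentsWithStats(m);print("row",st[1+st[1:,4].argmax()])
go("a",G(x+7,-18,z+6),o,rate=28)
go("b",G(x+9,y0,z),rate=28,f_stop=9); row()
go("press",G(x+32,y0,z),rate=25,f_stop=13)
print(env.move_l(G(x+32,-33,z),rate=14,f_stop=8.5)); gp("slide"); row()
E
```

```text
a t42.6 G [  7.69 -18.05 265.95] F [-4.08 -0.96 -4.04]
b t43.1 G [  9.73 -10.83 259.3 ] F [-2.89  1.63 -5.85]
row [ 271  122   88  154 9234]
press t44.2 G [ 32.92 -11.41 259.93] F [-3.2   3.24 -4.41]
False
slide t45.9 G [ 33.45 -31.42 259.29] F [ 0.77  8.78 -5.01]
row [ 270  121   91  154 7759]
```

Run:
```python
from h import *
z=260; x=.85
go("d1",G(x+18,-33,z),rate=22,f_stop=12)
go("d2",G(x+10,-32.5,z),rate=18,f_stop=10)
go("d3",G(x+3,-32,z),rate=18,f_stop=9)
```

```text
d1 t46.7 G [ 17.59 -30.63 258.62] F [-4.48 10.29 -4.24]
d2 t47.3 G [ 10.75 -30.89 259.03] F [-0.96  8.66 -5.93]
d3 t47.9 G [  4.03 -30.8  259.42] F [-0.91  8.01 -5.53]
```

Run:
```python
from h import *
z=260; x=.85
go("d4",G(x-4,-31.8,z),rate=18,f_stop=8)
go("d5",G(x-9,-32,z),rate=18,f_stop=9)
go("d6",G(x-15,-34,z),rate=20,f_stop=9)
```

```text
d4 t48.4 G [ -3.34 -30.96 259.57] F [-2.95  6.72 -3.71]
d5 t48.8 G [ -8.19 -32.52 260.2 ] F [-2.02  1.1  -5.31]
d6 t49.3 G [-14.24 -34.28 260.11] F [-2.95  0.61 -5.13]
```

Run:
```python
from h import *
from scipy.optimize import brentq
z=260; x=.85
go("e1",G(-32,-36,z),rate=40,f_stop=9)
go("e2",G(-75,-36,z+4),rate=80); env.hold(.25); gp("clear")
w=viewer.camera("wrist"); cv2.imwrite("pics/w8.png",w); h=cv2.cvtColor(w,cv2.COLOR_BGR2HSV)
m=cv2.inRange(h,(20,80,60),(34,255,255)); k,l,st,ce=cv2.connectedComponentsWithStats(m);r=st[1+st[1:,4].argmax()][1]
Ti=np.linalg.inv(viewer.camera_params("wrist")["tool_from_camera"])
def row(b):
    p=Ti@np.array([40*np.cos(b)+197*np.sin(b),0,61+197*np.cos(b)-40*np.sin(b),1]); return 241.3+417.3*(-p[1])/(-p[2])
b=brentq(lambda b:row(b)-r,-.1,.5); print("row",r,"tilt",b,"check w2",brentq(lambda b:row(b)-166,-.1,.5))
open("beta","w").write(str(b))
```

```text
e1 t49.9 G [-31.94 -36.26 260.22] F [-0.84  0.11 -4.95]
e2 t50.6 G [-75.14 -36.21 264.21] F [-0.06  0.45 -5.31]
clear t50.8 G [-74.63 -35.98 263.91] F [ 0.26 -0.25 -3.81]
row 119 tilt 0.19448850743112228 check w2 0.004372275705908464
```

Run:
```python
from h import *
al=.191; o=ori(TH,al).as_quat(); off=-61*ori(TH,al).apply([0,0,1]); M=np.array([473,-286,0.])
env.move_l(M+uz*258+off,o,rate=140); gp("over")
env.move_l(M+uz*209+off,rate=60); gp("low")
print(env.move_l(M+uz*190+off,rate=14,f_stop=3.5)); s=gp("touch"); 
set_gripper(45); p=env.read_state()["tool_pos"]
env.move_l(p+uz*60,rate=90); rep("up")
t=viewer.camera("top"); cv2.imwrite("pics/t9.png",t); sc=viewer.camera("scene"); cv2.imwrite("pics/s9.png",sc)
for n,c,im in(("top",cam("top"),t),("scene",cam("scene"),sc)):
    h=cv2.cvtColor(im,cv2.COLOR_BGR2HSV); m=cv2.inRange(h,(18,120,60),(30,255,255)); k,l,st,ce=cv2.connectedComponentsWithStats(m);i=1+st[1:,4].argmax()
    print(n,st[i],ce[i],onz(c,ce[i],100 if n=="top" else 70))
```

```text
over t52.9 G [-335.5   -64.11  257.98] F [ 0.78 -0.64 -4.3 ]
low t53.9 G [-336.01  -64.47  209.32] F [ 0.83 -0.29 -4.76]
True
touch t54.5 G [-336.15  -64.46  202.66] F [-1.63 -0.02  4.6 ]
up t56.0 pos [-329.52  -53.21  320.85] F [ 0.01  0.55 -0.16] w44.9 g0
top [444 268  34  34 544] [460.14 286.  ] [ 463.41 -258.72  100.  ]
scene [ 221  175   37   43 1271] [239.64 196.43] [ 484.61 -271.39   70.  ]
```

Run:
```python
from station import workorder
print(workorder.sign_off())
```

```text
the job is handed in; nothing more can be done
None
```

I worked the meter off the hook with its own bail, stood it on the mat at about the grasp target (473, −286), released it, and handed the job in at about 56 s. Two earlier passes through the throat jammed and the meter tilted in the grip before the third cleared; I did not check a final picture for uprightness or keeper closure, and sign-off returned no verdict.

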